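Seat a keyed taper arbor in its bench stand

ROBOT

A 6-joint arm with a two-finger parallel gripper is mounted at the origin on a cart in front of the work surface, level with it; the furniture and walls round the work are solid. World frame = base frame: x ahead of the robot, y to its left, z up, the work surface at z = 0. Lengths are in m, angles in rad, forces in N, time in s.
With the tool pointing down it reaches from about 0.275 to 0.875 m from the base axis. Payload 12.5 kg.
Tool frame: the origin (TCP) lies midway between the tips of the shut fingers; the grasp point (between the pads) lies 19 mm behind it; z points along the fingers, y is the line along which they close (so a half turn about z gives the same grasp; the last joint's range is limited). The gripper opens to 85 mm and grips with 20 to 120 N. Pads are 22 mm wide; open, the fingers measure 114 mm over their backs; the gripper's body (76 mm by 85 mm) begins 54 mm behind the grasp point. The pads swing forward as they close: fully open they stand 13 mm farther back than shut.
Start: joints at [1.18, 0.351, 1.652, -0, 1.139, -0.085], TCP at [0.166, 0.524, 0.231] pointing down, gripper open.
Joint ranges: [-2.75, 2.75], [-0.79, 2.1], [0.01, 2.65], [-1.57, 4.71], [0.07, 3.14], [-2.87, 2.87]. Speed limits (rad/s): [2.22, 2.22, 2.79, 3.14, 3.14, 3.14].

INTERFACE

Orientations are given as a unit quaternion [w, x, y, z].
In Python, from workcell import sense, grab_frame, camera_params, close_job, search_frame gives the robot as it stands.
- The arm moves only by the tool play_rows, never from a script. Its argument "moves" is a list of rows, each a list of 6 numbers: the shift along the tool's x, y, z each as a share of 30 mm, from -1 to 1, then the turn, a rotation vector about the tool's x, y, z each as a share of 0.15 rad, from -1 to 1. In form: [[tx, ty, tz, rx, ry, rz], ...]. A call has 1 to 5 rows; each row shifts and turns the commanded pose from where the row before left it, along the tool's axes as they then stand; what a row does not reach is not made up. A row lasts 1/8 s, in which the tool goes at most 62.5 mm and 10.7 degrees, less where a joint would pass 70% of its speed; a pose out of reach is approached as far as the arm can. A call with a number of a shift or a turn outside -1 to 1 is refused whole. A call with a gripper value outside its range is refused whole. "hand" is the closure, from -1 (fully open) to 1 (shut), so that 0 is half open, set as the call begins (left out, the last holds). The fingers move at their own pace and stop on an object; "squeeze" is the grip in N (left out, the last holds). Time passes only in rows, so rows that do not move let the fingers close. It gives the time, the measured TCP pose, the force, the opening and the grip force at its end, in the units of the state.
- sense(): the state, without advancing time (a new reading comes with each control period).
- grab_frame(name): name is "scene" or "side" or "wrist"; returns (picture, depth): 400x640x3 uint8, red, green, blue; 400x640 float32, m along the optical axis (not along the pixel's ray), 0 where there is no reading.
- camera_params(name): a dict with "vfov" (degrees; the focal length in pixels is half the picture's height over the tangent of half this angle, whatever the lens; pixels are square), "cx", "cy" (the principal point, pixels), "dist" ([k1, k2, p1, p2, k3] as OpenCV has them; the pictures are not rectified), "origin" and "orientation" of the camera in the world. Camera axes: x right, y down, z forward; pixel columns grow to the right and rows downward; lengths in m; the calibration is good to about 2 mm. A picture is of the moment at which its call begins: read the wrist's pose just before it. camera_params takes no time and is no camera call; for the wrist camera it gives the pose at the moment of the call.
- close_job(): hands the job in; it is judged then, once.
Trained networks look in the newest picture that a camera, given by its name, has taken for a name from the list of things; names that differ only in an ending like _2 or _b are one class to them, and where a whole thing is asked for, a point or a joint stands for the part that bears it (a point fixed in the world has none). Each returns a list of dicts, best first, with "p" (0 to 1); they miss things now and then, are a little off and sometimes report something else, mostly with a low value. They report only what shows in the picture. A call takes as long as a camera call.
- search_frame(label, camera): "point" ([x, y, z] in m, in the coordinates of the camera as it stood for that picture, good to about 4 mm: the middle of the surface that is visible of it).
The state is a dict: "time": time; "joints": joint angles; "dq": joint speeds; "tau": joint torques, N m; "tool_pos": TCP position; "tcp_rot": TCP orientation; "contact_force": force on the tool from outside, world axes, zero at the start; "ft_torque": the same for the moment, N m; "opening": finger opening in m; "finger_force": force on a finger pad.
Only numpy, scipy, OpenCV 4.12 (cv2) and the standard library are available. Lean on these libraries where they do the work, as an engineer would, in place of code of your own. Each camera call takes 0.05 s, during which the arm holds its last target. There are 200 camera calls.

TASK

Take the red-handled taper arbor out of its orange cup and set it, nose down, in the tapered bore of the blue bench stand. Turn it under a light push until the notches under its flange drop over the stand's brass keys, so that the taper centres itself fully home, then let go and leave it standing there. Be gentle: never press hard on the stand, and leave the wheel nut that stands between the cup and the stand where it is.

Things in the scene. Friction and masses are not known exactly. Their poses are not given: they have to be found in the camera images.
- arbor_grip (a point): The loose steel arbor (0.3 to 0.6 kg, 95 mm tall), standing nose down in the orange cup. The point lies on its axis, in the middle of the round red stem by which it is grasped (30 mm diameter, 45 mm long): 72 mm above the flat nose end, 23 mm below the top. z: its axis, up.
- arbor: The arbor again; origin at its nose end, z towards the stem. From the nose up: a taper of 15 degrees half-angle (20 mm diameter at the nose, 42.5 mm at 42 mm height), a dark flange (62 mm diameter, 43 to 50 mm), the red stem. Four teeth 90 degrees apart, the first on the x axis, stand 6 mm down from the flange, 23 to 30.5 mm from the axis; the notches between them are 12 mm wide at their inner ends.
- socket_mouth (a point): Centre of the mouth of the bench stand's tapered bore (fixed), level with its flat steel top, 60 mm above the worktop; z up. The bore matches the arbor's taper: 39 mm diameter at the mouth, 40 mm deep, polished and oiled, so that the arbor centres itself when let go. Fully home, arbor_grip is 36 mm above this point and the tooth ends stand about 1 mm off the top.
- socket: The bench stand (blue base 100 mm square, 10 mm thick; steel body 72 mm diameter); origin under its base. A brass ring on its top has four keys 90 degrees apart: 9 mm wide, 6 mm high, 23.5 to 31.5 mm from the axis. The ring's angle differs each time, is not reported, has nothing to do with this frame, and stays put under light loads.
- cup: The storage cup (fixed): black 86 mm square foot, orange round wall of 68 mm outside and 47 mm inside diameter, 45 mm tall. Origin at the centre of its underside. The arbor's teeth rest on its rim, so that arbor_grip is 80 mm above the worktop; the arbor must rise 40 mm to come out.
- loose_nut_centre (a point): Centre of a loose wheel nut (25 mm wide, 32 mm tall) that stands on the worktop between cup and stand; to be left alone.
- key_seat: The brass band on the stand's top that bears the keys; origin at socket_mouth. With teeth standing on keys the arbor is 5 mm too high (arbor_grip 41 mm above socket_mouth) and loose sideways by about 1 mm. Turned, at most 45 degrees one way or the other, until the keys are within 4 degrees of the middle of the notches, it can drop over them. The key angle cannot be told from this frame.

How it is judged:
At the end, for the whole second after the job is handed in: The arbor stands released and at rest in the bore, fully home: arbor_grip 34 to 38 mm above socket_mouth (36 nominal), within 2 mm of it sideways, its axis within 2 degrees (0.035 rad) of vertical (horizontal distance between arbor_grip and socket_mouth below 0.002 m and z of arbor_grip in the frame of socket_mouth between 0.034 and 0.038 m and angle between arbor_grip's own z axis and vertical below 0.035 rad and linear speed of arbor below 0.01 m/s); the robot touches nothing.
It fails at once if the arbor is wedged into the stand with a contact force over 100 N (the taper magnifies a push about four times: a push of about 25 N) (contact force between arbor and socket above 100 N).
It fails at once if the arbor is pressed or knocked on the keys with more than 40 N (contact force between arbor and key_seat above 40 N).
It fails at once if the loose wheel nut is moved by more than 20 mm (distance of loose_nut_centre from where it was at the start of the episode above 0.02 m).
It also fails if it takes over 61 s, if anything falls off the work surface, if the arm or the gripper's body presses on something with over 40 N, if the wrist force passes 120 N, or if a joint passes its speed limit or range.

## Working session

There is one attempt and no reset: what is moved stays moved. The work goes in short steps, Python scripts to look and compute and a tool call to move; the robot and the scene stay as the last step left them, time stands still between calls to the robot, and variables do not carry over. Pictures are saved under pics/ and viewed, at most 10 in all, crops included, and the job is handed in when it is done.

Besides the shell and the picture viewer there is one more tool, called by a JSON object that holds its "op" and its "data", one argument or row to a line. play_rows: Moves the arm, as the interface text tells. Shift numbers are shares of 30 mm and turn numbers shares of 0.15 rad, none past 1 either way. Its arguments: {"type":"object","properties":{"moves":{"type":"array"},"hand":{"type":"number"},"squeeze":{"type":"number"}},"required":["moves"]}

```bash
mkdir -p pics; cat > h.py <<'E'
import numpy as np,cv2
from scipy.spatial.transform import Rotation as R
from workcell import *
def rot(q): return R.from_quat([q[1],q[2],q[3],q[0]]).as_matrix()
def look(cam,labels=(),save=None):
    p=camera_params(cam); im,d=grab_frame(cam)
    if save: cv2.imwrite('pics/'+save,im[:,:,::-1])
    for l in labels:
        for r in search_frame(l,cam)[:2]:
            print(cam,l,round(r['p'],2),np.round(rot(p['orientation'])@np.array(r['point'])+p['origin'],4))
    return im,d,p
def K(p):
    f=200/np.tan(np.radians(p['vfov'])/2); return np.array([[f,0,p['cx']],[0,f,p['cy']],[0,0,1]])
def cloud(d,p):
    v,u=np.mgrid[0:400,0:640]; uv=np.stack([u,v],-1).reshape(-1,1,2).astype(np.float64)
    n=cv2.undistortPoints(uv,K(p),np.array(p['dist'])).reshape(400,640,2)
    P=np.dstack([n*d[...,None],d])@rot(p['orientation']).T+p['origin']; P[d==0]=np.nan; return P
E
python3 - <<'E'
from h import *
s=sense();print(s)
out=[]
for c in ['scene','side','wrist']:
    im,d,p=look(c,['arbor_grip','arbor','socket','cup','loose_nut_centre','key_seat'])
    print(c,p['vfov'],p['origin'],p['dist']); out.append(im)
cv2.imwrite('pics/a.png',cv2.resize(np.vstack([np.hstack(out[:2]),np.hstack([out[2],out[2]*0])])[:,:,::-1],(800,500)))
E
```

```text
{'time': 0.0, 'joints': array([ 1.18038751e+00,  3.51255433e-01,  1.65245689e+00,  1.73039322e-05,
        1.13908503e+00, -8.45823108e-02]), 'dq': array([-5.96472175e-05,  6.96848793e-04, -7.44290050e-04, -1.56608379e-04,
        2.03039970e-03,  5.73970889e-04]), 'tau': array([-3.15202976e-05, -5.06085920e+01, -2.91412371e+01, -1.02596568e-04,
        4.35363996e-03, -4.74253136e-05]), 'tool_pos': array([0.16542621, 0.52417288, 0.23073544]), 'tcp_rot': array([-1.49349701e-04,  1.52321589e-01,  9.88330800e-01, -5.83593172e-04]), 'contact_force': array([0.4449031 , 0.3968322 , 0.19459407]), 'ft_torque': array([ 0.05767028,  0.09020871, -0.02205736]), 'finger_force': 0.0, 'opening': 0.08528040681304647}
scene arbor_grip 0.85 [0.4924 0.06   0.0548]
scene socket 0.75 [0.4965 0.2922 0.0297]
scene cup 0.79 [0.4791 0.0384 0.0014]
scene loose_nut_centre 0.58 [0.4783 0.1862 0.0229]
scene key_seat 0.91 [0.5031 0.3013 0.0624]
scene 49.25345174641899 [ 0.17364465 -0.22967672  0.74434064] [-0.0838295  0.         0.         0.         0.       ]
side arbor_grip 0.62 [0.5004 0.0467 0.0573]
side arbor 0.95 [0.5051 0.047  0.0602]
side cup 0.81 [0.4895 0.0334 0.0012]
side loose_nut_centre 0.75 [0.482  0.1793 0.0246]
side key_seat 0.81 [0.5054 0.2962 0.0618]
side 45.29888730152377 [ 0.32403796 -0.49363476  0.59622359] [0.00548059 0.         0.         0.         0.        ]
wrist 60.82741529629404 [0.09186997 0.54851681 0.37375838] [0.00302209 0.         0.         0.         0.        ]
```

View pics/a.png

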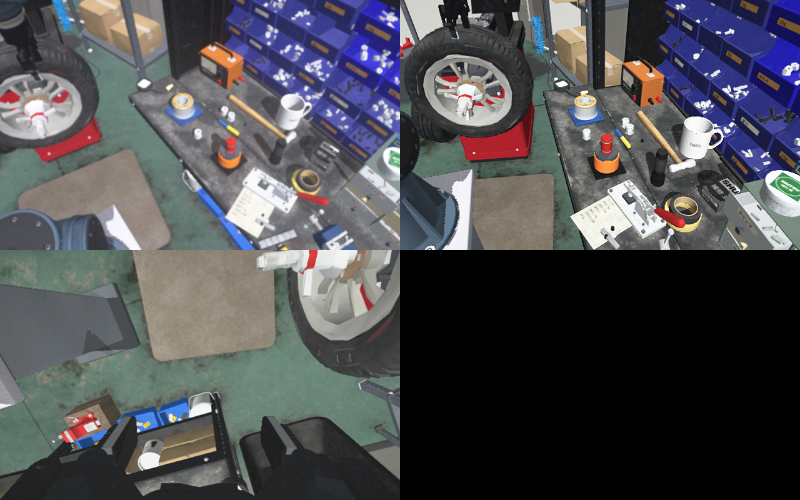

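The pictures show the orange cup with the red stem at about (230,155) in the scene tile, the blue stand at (183,105) and the nut near (197,132). I'll measure these with depth.

```bash
cat >> h.py <<'E'
def circ(P):
    A=np.c_[2*P[:,:2],np.ones(len(P))]; s=np.linalg.lstsq(A,(P[:,:2]**2).sum(1),rcond=None)[0]
    return np.r_[s[:2],np.sqrt(s[2]+s[0]**2+s[1]**2)]
E
python3 - <<'E'
from h import *
for c in ['scene','side']:
    im,d,p=look(c); P=cloud(d,p); h=cv2.cvtColor(im,cv2.COLOR_RGB2HSV)
    def near(x,y,r): return np.hypot(P[...,0]-x,P[...,1]-y)<r
    red=((h[...,0]<5)|(h[...,0]>174))&(h[...,1]>150)&near(.5,.047,.05)&(P[...,2]>.055)
    Q=P[red]; print(c,'red',len(Q),Q.min(0),Q.max(0))
    T=Q[Q[:,2]>Q[:,2].max()-.006]; print(' top',T.mean(0), (T.min(0)+T.max(0))/2,' circ',circ(Q[Q[:,2]<.098]))
    S=P[near(.503,.298,.06)&(P[...,2]>.045)]; print(' stand top n',len(S),S.min(0),S.max(0),np.median(S,0),(S.min(0)+S.max(0))/2)
    o=(h[...,0]>5)&(h[...,0]<15)&(h[...,1]>150)&near(.5,.045,.05)&(P[...,2]<.043)&(P[...,2]>.012); print(' cup',circ(P[o]))
    B=(h[...,0]>100)&(h[...,0]<120)&(h[...,1]>150)&near(.503,.298,.09)&(P[...,2]<.02); Q=P[B];print(' base',Q.min(0),Q.max(0))
    N=P[near(.48,.182,.04)&(P[...,2]>.012)]; print(' nut',N.min(0),N.max(0))
    Z=P[(P[...,2]>.1)&(P[...,0]>.35)&(P[...,0]<.75)&(P[...,1]>-.15)&(P[...,1]<.45)]; 
    if len(Z): print(' tall',Z.min(0), np.percentile(Z,[10,50,90],axis=0))
E
```

```text
scene red 240 [0.48870746 0.04899616 0.07117942] [0.51697257 0.07646246 0.10497208]
 top [0.50299772 0.06347297 0.10258618] [0.50362015 0.06329255 0.10213673]  circ [0.50270236 0.0627759  0.01271543]
 stand top n 708 [0.47131892 0.27332947 0.04501784] [0.54357859 0.34508771 0.06877685] [0.50479678 0.30621008 0.0592386 ] [0.50744875 0.30920859 0.05689734]
 cup [0.50419877 0.06436811 0.03359359]
 base [ 0.45728763  0.23064978 -0.86753566] [0.59095681 0.35478581 0.01344152]
 nut [0.46927308 0.18021709 0.01221632] [0.49120299 0.20173906 0.03373833]
 tall [ 0.4889523  -0.13166129  0.10001463] [[ 0.59015965 -0.11698884  0.10346851]
 [ 0.70111965  0.32915473  0.10950202]
 [ 0.73735769  0.41308924  0.56358851]]
side red 454 [0.49099292 0.04503574 0.05587615] [0.51948266 0.07482154 0.10458188]
 top [0.50527064 0.05906351 0.10189393] [0.50543359 0.06041516 0.10167287]  circ [0.50589064 0.06084996 0.01399892]
 stand top n 700 [0.4737355  0.26978324 0.04500566] [0.54707036 0.34089637 0.06762455] [0.50906283 0.2973109  0.05830155] [0.51040293 0.30533981 0.0563151 ]
 cup [0.50645442 0.06142113 0.03331461]
 base [4.58410975e-01 2.53839297e-01 1.26984431e-05] [0.5612348  0.35314176 0.01258527]
 nut [0.47287846 0.17699756 0.01221946] [0.49404775 0.19960055 0.03193103]
 tall [ 0.49227321 -0.04597182  0.10002386] [[ 0.51762357 -0.03142829  0.10240969]
 [ 0.70996711  0.33175444  0.10825305]
 [ 0.73928035  0.41032705  0.12682668]]
```

{"op": "play_rows", "data": {
  "moves": [
    [-1,-0.26,0,0,0,0],
    [-1,-0.26,0,0,0,0],
    [-1,-0.26,0,0,0,0],
    [-1,-0.26,0,0,0,0],
    [-1,-0.26,0,0,0,0]
  ],
  "hand": -1
}}

```text
time: 1.78
tool_pos: [0.2977, 0.4415, 0.2313]
tcp_rot: [0.0, 0.152, 0.988, 0.0]
contact_force: [-0.2, 0.5, 0.6]
opening: 0.0854
finger_force: 0.0
```

{"op": "play_rows", "data": {
  "moves": [
    [-1,-0.26,0,0,0,0],
    [-1,-0.26,0,0,0,0],
    [-1,-0.26,0,0,0,0],
    [-1,-0.26,0,0,0,0],
    [-1,-0.26,0,0,0,0]
  ]
}}

```text
time: 2.4
tool_pos: [0.429, 0.3592, 0.2313]
tcp_rot: [0.0, 0.152, 0.988, 0.0]
contact_force: [-0.7, 0.3, -0.6]
opening: 0.0858
finger_force: 0.0
```

{"op": "play_rows", "data": {
  "moves": [
    [-1,-0.26,0,0,0,0],
    [-1,-0.26,0,0,0,0],
    [-1,-0.26,0,0,0,0],
    [-1,-0.26,0,0,0,0],
    [0,0,0,0,0,0]
  ]
}}

```text
time: 3.02
tool_pos: [0.5343, 0.2928, 0.231]
tcp_rot: [0.0, 0.153, 0.988, -0.0]
contact_force: [-0.7, 0.4, 0.6]
opening: 0.0858
finger_force: 0.0
```

```bash
python3 - <<'E'
from h import *
s=sense();print(s['time'],s['tool_pos'],s['tcp_rot'],s['joints'])
im,d,p=look('wrist',['socket','key_seat','arbor_grip','loose_nut_centre'],'b.png')
print(p['origin'],rot(p['orientation'])); np.savez('b.npz',im=im,d=d)
E
```

```text
3.025 [0.53434938 0.29284492 0.23097968] [ 1.57092337e-05  1.53347318e-01  9.88172350e-01 -7.85183802e-05] [ 4.25014961e-01  4.58902611e-01  1.49066341e+00 -1.59970074e-04
  1.19208626e+00 -8.37812672e-01]
wrist socket 0.55 [0.5    0.3102 0.0346]
wrist key_seat 0.65 [0.511  0.3099 0.0578]
wrist arbor_grip 0.98 [0.503  0.0741 0.0579]
wrist arbor_grip 0.44 [0.4844 0.1978 0.026 ]
wrist loose_nut_centre 0.9 [0.4851 0.1963 0.0281]
[0.46070782 0.31706008 0.37344908] [[ 3.02215496e-01  9.09128888e-01  2.86619013e-01]
 [ 9.53239626e-01 -2.88201354e-01 -9.09625993e-02]
 [-9.27391210e-05  3.00706908e-01 -9.53716597e-01]]
```

View pics/b.png

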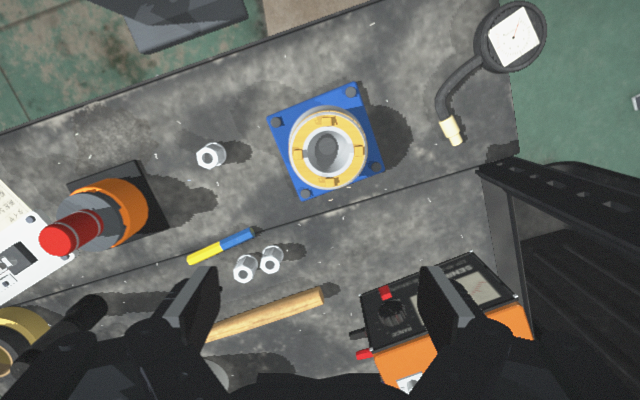

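The wrist view shows the stand's bore at (327,150), with brass keys at about (319,122), (360,147), (333,180) and (302,152). The nut is at (210,155) and the arbor stem at (70,235).

```bash
cat >> h.py <<'E'
def topdown(im,p,c,z,half=.045,n=400):
    g=np.linspace(-half,half,n); X,Y=np.meshgrid(g,-g)   # image right=+x, up=+y
    W=np.stack([X+c[0],Y+c[1],np.full_like(X,z)],-1).reshape(-1,3)
    Rm=rot(p['orientation']); rv=cv2.Rodrigues(Rm.T)[0]; t=-Rm.T@np.array(p['origin'])
    q=cv2.projectPoints(W,rv,t,K(p),np.array(p['dist']))[0].reshape(n,n,2).astype(np.float32)
    return cv2.remap(im,q[...,0],q[...,1],cv2.INTER_CUBIC)
E
python3 - <<'E'
from h import *
f=np.load('b.npz');im,d=f['im'],f['d'];p=camera_params('wrist');P=cloud(d,p)
h=cv2.cvtColor(im,cv2.COLOR_RGB2HSV)
near=np.hypot(P[...,0]-.51,P[...,1]-.307)<.045
y=near&(h[...,0]>15)&(h[...,0]<32)&(h[...,1]>100)&(P[...,2]>.05)
Q=P[y];print('yellow',len(Q),Q.min(0),Q.max(0),(Q.min(0)+Q.max(0))/2,np.percentile(Q[:,2],[5,50,95]))
c=(Q.min(0)+Q.max(0))/2
red=((h[...,0]<5)|(h[...,0]>174))&(h[...,1]>150)&(np.hypot(P[...,0]-.504,P[...,1]-.062)<.04)&(P[...,2]>.055)
Q=P[red];T=Q[Q[:,2]>.099];print('red',len(Q),Q.max(0),'top',(T.min(0)+T.max(0))/2,'circ',circ(Q[Q[:,2]<.096]))
a=topdown(im,p,c,.062);b=topdown(im,p,[.504,.062],.045)
cv2.imwrite('pics/c.png',np.hstack([a,b])[:,:,::-1])
E
```

```text
yellow 1916 [0.47086187 0.27989947 0.05430499] [0.54034119 0.34525785 0.06857974] [0.50560153 0.31257866 0.06144237] [0.05986506 0.06116783 0.06659535]
red 1590 [0.51780607 0.08188932 0.10539399] top [0.50371096 0.06737853 0.10219957] circ [0.50414419 0.06600203 0.01439876]
```

View pics/c.png

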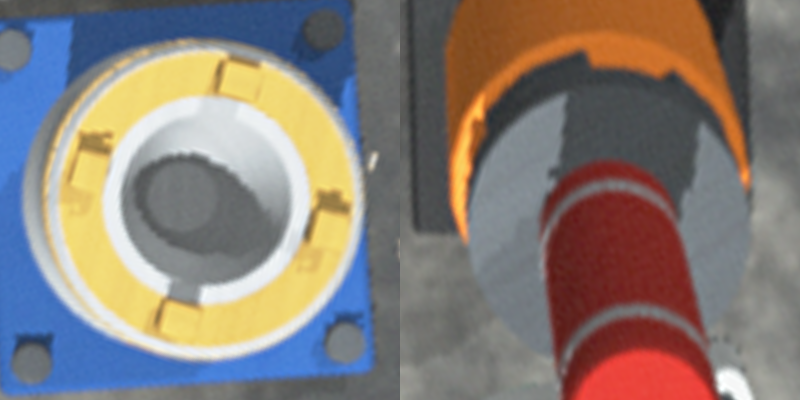

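Keys lie at about 76° (mod 90°) in the world, and the stand's centre is near (0.507, 0.313). I'm going above the arbor now.

{"op": "play_rows", "data": {
  "moves": [
    [-0.17,-0.945,0.29,0,0,0],
    [-0.17,-0.945,0.29,0,0,0],
    [-0.17,-0.945,0.29,0,0,0],
    [-0.17,-0.945,0.29,0,0,0],
    [-0.17,-0.945,0.29,0,0,0]
  ]
}}

```text
time: 3.9
tool_pos: [0.5142, 0.1508, 0.1877]
tcp_rot: [0.0, 0.152, 0.988, 0.0]
contact_force: [0.8, -0.0, 0.5]
opening: 0.0855
finger_force: 0.0
```

{"op": "play_rows", "data": {
  "moves": [
    [-0.17,-0.945,0.29,0,0,0],
    [-0.17,-0.945,0.29,0,0,0],
    [-0.17,-0.945,0.29,0,0,0],
    [0,0,0,0,0,0]
  ]
}}

```text
time: 4.4
tool_pos: [0.5032, 0.0646, 0.1614]
tcp_rot: [-0.0, 0.153, 0.988, -0.0]
contact_force: [0.6, 0.6, -0.2]
opening: 0.0856
finger_force: 0.0
```

```bash
cat > arb.py <<'E'
from h import *
s=sense();print(s['time'],s['tool_pos'],s['tcp_rot'],s['joints'][5])
im,d,p=look('wrist',['arbor_grip']);P=cloud(d,p)
h=cv2.cvtColor(im,cv2.COLOR_RGB2HSV)
red=((h[...,0]<5)|(h[...,0]>174))&(h[...,1]>130)&(np.hypot(P[...,0]-.504,P[...,1]-.065)<.04)&(P[...,2]>.055)
Q=P[red];T=Q[Q[:,2]>.099];print('red',len(Q),Q.max(0),'top',len(T),(T.min(0)+T.max(0))/2,T.max(0)-T.min(0),'circ',circ(Q[Q[:,2]<.096]))
cv2.imwrite('pics/d.png',im[:,:,::-1])
E
python3 arb.py
```

```text
4.4 [0.50315262 0.06462088 0.16140931] [-4.64708138e-04  1.52916788e-01  9.88238950e-01 -1.31777878e-04] -1.2277147964791597
wrist arbor_grip 0.97 [0.4983 0.0688 0.0596]
red 1959 [0.52002853 0.07899224 0.10473478] top 1593 [0.50511447 0.06422348 0.10190783] [0.02982813 0.02932008 0.00565389] circ [0.50538788 0.06430339 0.01490751]
```

View pics/d.png

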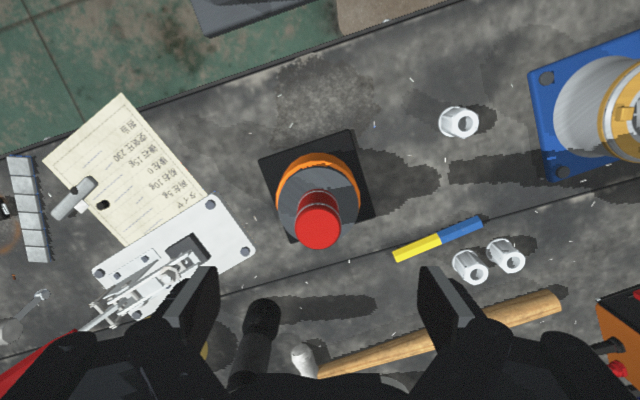

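The stem top is at (320,228), and a tall black cylinder shows near (260,320). Before descending I'll check the clearance to it.

```bash
python3 - <<'E'
from h import *
for c in ['wrist','side','scene']:
    im,d,p=look(c);P=cloud(d,p)
    r=np.hypot(P[...,0]-.505,P[...,1]-.064)
    m=(r>.04)&(r<.13)&(P[...,2]>.05)&(P[...,2]<.13)&(P[...,1]<.16)
    Q=P[m]; print(c,len(Q))
    if len(Q): print(np.percentile(Q,[0,5,50,95,100],axis=0).round(3), r[m].min())
E
```

```text
wrist 568
[[ 0.512 -0.065  0.05 ]
 [ 0.514 -0.064  0.052]
 [ 0.529 -0.048  0.059]
 [ 0.606 -0.017  0.091]
 [ 0.607 -0.016  0.104]] 0.11070621611233447
side 47
[[ 0.513 -0.065  0.05 ]
 [ 0.514 -0.064  0.05 ]
 [ 0.517 -0.056  0.053]
 [ 0.529 -0.05   0.056]
 [ 0.53  -0.048  0.06 ]] 0.11441152405910122
scene 114
[[ 0.511 -0.066  0.051]
 [ 0.513 -0.064  0.051]
 [ 0.526 -0.048  0.058]
 [ 0.604 -0.018  0.099]
 [ 0.607 -0.015  0.107]] 0.11007376596683577
```

{"op": "play_rows", "data": {
  "moves": [
    [-0.06,0.01,0.82,0,0,0],
    [0,0,0.82,0,0,0],
    [0,0,0.82,0,0,0],
    [0,0,0.82,0,0,0],
    [0,0,0,0,0,0]
  ]
}}

```text
time: 5.28
tool_pos: [0.5048, 0.0656, 0.0622]
tcp_rot: [-0.001, 0.152, 0.988, -0.0]
contact_force: [0.2, 0.4, 0.3]
opening: 0.0856
finger_force: 0.0
```

{"op": "play_rows", "data": {
  "moves": [
    [0,0,0,0,0,0],
    [0,0,0,0,0,0],
    [0,0,0,0,0,0],
    [0,0,0,0,0,0],
    [0,0,0,0,0,0]
  ],
  "hand": 1,
  "squeeze": 50
}}

```text
time: 5.9
tool_pos: [0.506, 0.0651, 0.0642]
tcp_rot: [0.0, 0.152, 0.988, 0.0]
contact_force: [-1.3, -0.4, 7.7]
opening: 0.0287
finger_force: 48.9
```

{"op": "play_rows", "data": {
  "moves": [
    [0,0,-0.4,0,0,0],
    [0,0,-0.9,0,0,0],
    [0,0,-0.9,0,0,0],
    [0,0,-0.9,0,0,0],
    [0,0,0,0,0,0]
  ]
}}

```text
time: 6.52
tool_pos: [0.5064, 0.0651, 0.158]
tcp_rot: [0.002, 0.152, 0.988, 0.0]
contact_force: [-0.0, 0.5, -5.9]
opening: 0.029
finger_force: 50.4
```

```bash
python3 - <<'E'
from h import *
s=sense();print(s['time'],s['tool_pos'],s['tcp_rot'],s['contact_force'],s['opening'])
o=[]
for c in ['scene','side']:
    im,d,p=look(c)
    Rm=rot(p['orientation']); t=-Rm.T@np.array(p['origin'])
    t0=np.array(s['tool_pos'])-[0,0,.012]  # flange approx
    q=cv2.projectPoints(t0[None],cv2.Rodrigues(Rm.T)[0],t,K(p),np.array(p['dist']))[0].ravel(); print(c,q,p['origin'])
    u,v=map(int,q); o.append(cv2.resize(im[v-33:v+34,u-33:u+34],(400,400),interpolation=cv2.INTER_CUBIC))
    np.savez(c+'.npz',im=im,d=d)
cv2.imwrite('pics/e.png',np.clip(np.hstack(o)[:,:,::-1].astype(float)*1.5,0,255))
E
```

```text
6.525 [0.50635983 0.06512538 0.15796595] [1.64714055e-03 1.52293725e-01 9.88333854e-01 3.19465689e-04] [-0.01126647  0.53013817 -5.93606406] 0.028983111539693428
scene [372.2043185 210.1699368] [ 0.17364465 -0.22967672  0.74434064]
side [330.47334589 196.55874497] [ 0.32403796 -0.49363476  0.59622359][ WARN:0@6.203] global loadsave.cpp:1063 imwrite_ Unsupported depth image for selected encoder is fallbacked to CV_8U.
```

View pics/e.png

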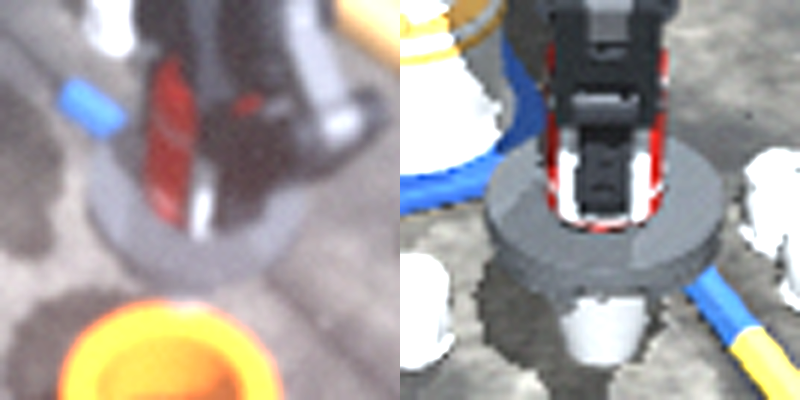

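{"op": "play_rows", "data": {
  "moves": [
    [0.07,0.96,-0.05,0,0,0],
    [0.07,0.96,-0.05,0,0,0],
    [0.07,0.96,-0.05,0,0,0],
    [0.07,0.96,-0.05,0,0,0],
    [0.07,0.96,0,0,0,0]
  ]
}}

```text
time: 7.25
tool_pos: [0.5384, 0.2063, 0.1606]
tcp_rot: [-0.001, 0.152, 0.988, -0.001]
contact_force: [-1.0, -1.0, -6.0]
opening: 0.0291
finger_force: 50.7
```

{"op": "play_rows", "data": {
  "moves": [
    [0.07,0.96,0,0,0,0],
    [0.07,0.96,0,0,0,0],
    [0.07,0.96,0,0,0,0],
    [0,0,0,0,0,0]
  ]
}}

```text
time: 7.75
tool_pos: [0.5583, 0.2911, 0.1602]
tcp_rot: [-0.001, 0.151, 0.988, -0.001]
contact_force: [0.4, -1.2, -5.2]
opening: 0.0287
finger_force: 51.1
```

```bash
python3 - <<'E'
from h import *
s=sense();print(s['time'],s['tool_pos'],s['tcp_rot'],s['joints'][5],s['contact_force'])
im,d,p=look('wrist',['key_seat']);P=cloud(d,p);np.savez('f.npz',im=im,d=d)
h=cv2.cvtColor(im,cv2.COLOR_RGB2HSV)
y=(np.hypot(P[...,0]-.507,P[...,1]-.312)<.05)&(h[...,0]>15)&(h[...,0]<32)&(h[...,1]>100)&(P[...,2]>.058)
Q=P[y];print('ring',len(Q),(Q.min(0)+Q.max(0))/2,Q.max(0)-Q.min(0),Q[:,:3].mean(0))
a=topdown(im,p,[.507,.312],.060)
cv2.imwrite('pics/g.png',np.hstack([a,cv2.resize(im,(640,400))[:,120:520]])[:,:,::-1])
E
```

```text
7.75 [0.55826456 0.29110237 0.16015683] [-1.14719591e-03  1.51431863e-01  9.88466862e-01 -5.81136797e-04] -0.8602541343560026 [ 0.37489155 -1.17309931 -5.23510403]
wrist key_seat 0.72 [0.5091 0.3143 0.0569]
ring 3397 [0.50936701 0.3104654  0.06306443] [0.06637902 0.06588829 0.00963625] [0.50775964 0.31114131 0.06149486]
```

View pics/g.png

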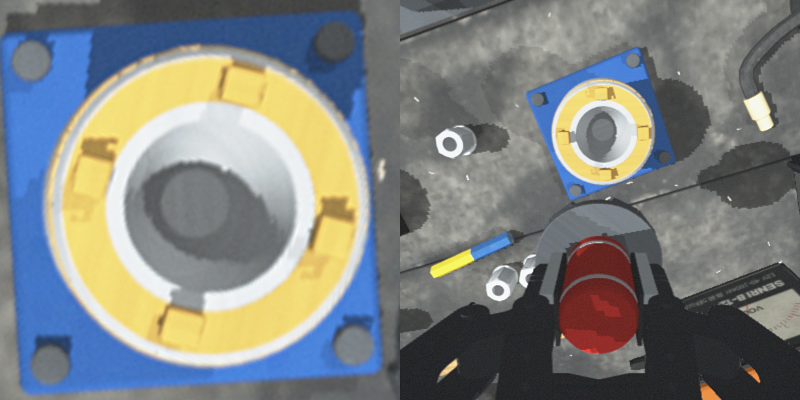

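Stand centre is at (0.509, 0.3105), and the keys are at about 76° again. Next I'll measure where the held arbor sits in the gripper.

```bash
python3 - <<'E'
from h import *
f=np.load('f.npz');im,d=f['im'],f['d'];p=camera_params('wrist');P=cloud(d,p);s=sense();t=np.array(s['tool_pos'])
h=cv2.cvtColor(im,cv2.COLOR_RGB2HSV)
red=((h[...,0]<5)|(h[...,0]>174))&(h[...,1]>130)&(np.hypot(P[...,0]-t[0],P[...,1]-t[1])<.03)
Q=P[red]; zt=Q[:,2].max(); T=Q[Q[:,2]>zt-.003]
print(zt,len(T),'top c',(T.min(0)+T.max(0))/2,T.max(0)-T.min(0),'tcp',t)
for a,b in [(.006,.014),(.014,.022),(.022,.030),(.03,.04)]:
    S=Q[(Q[:,2]<zt-a)&(Q[:,2]>zt-b)]
    if len(S)>30:
        # fixed-radius fit
        from scipy.optimize import least_squares
        r=least_squares(lambda c:np.hypot(S[:,0]-c[0],S[:,1]-c[1])-.015,t[:2]); print(a,len(S),r.x)
n=np.linalg.svd(T-T.mean(0))[2][2];print('top normal',n)
E
```

```text
0.20106677266898987 3995 top c [0.55748842 0.29056675 0.19956758] [0.02888257 0.02873671 0.00299839] tcp [0.55818208 0.28938808 0.16059389]
0.006 380 [0.5583821  0.29036114]
0.014 647 [0.55833079 0.29038598]
0.022 544 [0.55832062 0.29039334]
0.03 447 [0.55831054 0.29036776]
top normal [-0.00202466  0.00189387  0.99999616]
```

{"op": "play_rows", "data": {
  "moves": [
    [0.88,0.07,0,0,0,0],
    [0.88,0.07,0,0,0,0],
    [0,0,0.72,0,0,0],
    [0,0,0.72,0,0,0],
    [0,0,0,0,0,0]
  ]
}}

```text
time: 8.48
tool_pos: [0.5088, 0.3084, 0.1173]
tcp_rot: [-0.002, 0.153, 0.988, -0.001]
contact_force: [0.2, -0.3, -5.1]
opening: 0.0288
finger_force: 51.1
```

{"op": "play_rows", "data": {
  "moves": [
    [0,0,0.36,0,0,0],
    [0,0,0.36,0,0,0],
    [0,0,0,0,0,0]
  ]
}}

```text
time: 8.85
tool_pos: [0.5095, 0.3095, 0.0966]
tcp_rot: [-0.001, 0.152, 0.988, -0.0]
contact_force: [-0.3, 0.2, -5.3]
opening: 0.0287
finger_force: 51.1
```

```bash
cat > st.py <<'E'
from h import *
L=[]
for i in range(3):
    grab_frame('wrist'); s=sense(); L.append(np.r_[s['tool_pos'],s['contact_force'],s['ft_torque']])
L=np.array(L);print(s['time'],'j6',s['joints'][5].round(3),L.mean(0).round(4),L[:,2].round(4))
E
python3 st.py
```

```text
9.0 j6 -0.797 [ 5.0990e-01  3.0980e-01  9.7600e-02  9.5000e-02 -1.1540e-01 -5.0513e+00
  2.1000e-03  2.1700e-02  0.0000e+00] [0.0972 0.0976 0.0978]
```

{"op": "play_rows", "data": {
  "moves": [
    [0,0,0.07,0,0,0],
    [0,0,0.07,0,0,0],
    [0,0,0.07,0,0,0],
    [0,0,0.07,0,0,0],
    [0,0,0,0,0,0]
  ]
}}

```text
time: 9.62
tool_pos: [0.5098, 0.3097, 0.0888]
tcp_rot: [-0.0, 0.152, 0.988, -0.0]
contact_force: [-0.6, -1.5, -6.4]
opening: 0.0288
finger_force: 51.1
```

{"op": "play_rows", "data": {
  "moves": [
    [0,0,0.035,0,0,0],
    [0,0,0.035,0,0,0],
    [0,0,0,0,0,0]
  ]
}}

```text
time: 10.0
tool_pos: [0.5099, 0.3097, 0.0869]
tcp_rot: [-0.0, 0.152, 0.988, -0.0]
contact_force: [0.5, -0.1, -5.6]
opening: 0.0293
finger_force: 51.1
```

{"op": "play_rows", "data": {
  "moves": [
    [0,0,0.035,0,0,0],
    [0,0,0,0,0,0]
  ]
}}

```text
time: 10.25
tool_pos: [0.5098, 0.3097, 0.0859]
tcp_rot: [-0.0, 0.152, 0.988, -0.0]
contact_force: [0.1, -0.0, -5.2]
opening: 0.0292
finger_force: 51.1
```

{"op": "play_rows", "data": {
  "moves": [
    [0,0,0.035,0,0,0],
    [0,0,0,0,0,0]
  ]
}}

```text
time: 10.5
tool_pos: [0.5098, 0.3097, 0.0848]
tcp_rot: [-0.0, 0.152, 0.988, -0.0]
contact_force: [0.5, -0.1, -5.4]
opening: 0.0286
finger_force: 51.1
```

{"op": "play_rows", "data": {
  "moves": [
    [0,0,0.035,0,0,0],
    [0,0,0,0,0,0]
  ]
}}

```text
time: 10.75
tool_pos: [0.5098, 0.3097, 0.0837]
tcp_rot: [-0.0, 0.152, 0.988, -0.0]
contact_force: [0.2, 0.5, -5.2]
opening: 0.029
finger_force: 51.1
```

{"op": "play_rows", "data": {
  "moves": [
    [0,0,0.025,0,0,0],
    [0,0,0,0,0,0]
  ]
}}

```text
time: 11.0
tool_pos: [0.5099, 0.3098, 0.083]
tcp_rot: [-0.0, 0.152, 0.988, -0.0]
contact_force: [0.3, 0.2, -5.2]
opening: 0.0283
finger_force: 51.1
```

{"op": "play_rows", "data": {
  "moves": [
    [0,0,0.025,0,0,0],
    [0,0,0,0,0,0]
  ]
}}

```text
time: 11.25
tool_pos: [0.5098, 0.3097, 0.0823]
tcp_rot: [-0.0, 0.152, 0.988, -0.0]
contact_force: [0.2, -1.6, -4.7]
opening: 0.0286
finger_force: 51.1
```

{"op": "play_rows", "data": {
  "moves": [
    [0,0,0.02,0,0,0],
    [0,0,0,0,0,0]
  ]
}}

```text
time: 11.5
tool_pos: [0.5098, 0.3097, 0.0817]
tcp_rot: [-0.0, 0.152, 0.988, -0.0]
contact_force: [-0.1, -0.4, -5.2]
opening: 0.0291
finger_force: 51.1
```

{"op": "play_rows", "data": {
  "moves": [
    [0,0,0.02,0,0,0],
    [0,0,0,0,0,0]
  ]
}}

```text
time: 11.75
tool_pos: [0.5098, 0.3098, 0.0811]
tcp_rot: [-0.0, 0.152, 0.988, -0.0]
contact_force: [-1.4, 0.6, -5.8]
opening: 0.0287
finger_force: 51.1
```

{"op": "play_rows", "data": {
  "moves": [
    [0,0,0.02,0,0,0],
    [0,0,0,0,0,0]
  ]
}}

```text
time: 12.0
tool_pos: [0.5097, 0.3098, 0.0805]
tcp_rot: [-0.0, 0.152, 0.988, -0.0]
contact_force: [-1.6, 1.2, -5.0]
opening: 0.0286
finger_force: 51.3
```

```bash
cat > top.py <<'E'
from h import *
im,d,p=look('wrist');P=cloud(d,p);s=sense();t=np.array(s['tool_pos'])
h=cv2.cvtColor(im,cv2.COLOR_RGB2HSV)
red=((h[...,0]<5)|(h[...,0]>174))&(h[...,1]>130)&(np.hypot(P[...,0]-t[0],P[...,1]-t[1])<.04)
Q=P[red]; T=Q[Q[:,2]>Q[:,2].max()-.004]
print('top',np.median(T[:,2]),(T.min(0)+T.max(0))/2,'tcp',t,s['contact_force'],s['ft_torque'],s['time'])
g=(np.hypot(P[...,0]-.509,P[...,1]-.3105)<.031)&(np.hypot(P[...,0]-.509,P[...,1]-.3105)>.018)&~red
G=P[g]; print('flange z',len(G),np.percentile(G[:,2],[5,25,50,75]))
cv2.imwrite('pics/top%d.png'%(s['time']*100),im[:,:,::-1])
E
python3 top.py
```

```text
top 0.11899165733289749 [0.50898273 0.31079916 0.11900187] tcp [0.50971411 0.30978187 0.08048371] [-2.67539106  1.00156343 -4.87887287] [ 0.21662541  0.35088037 -0.06327491] 12.05
flange z 17163 [0.07288709 0.07493387 0.13158071 0.15647012]
```

{"op": "play_rows", "data": {
  "moves": [
    [0,0,0.01,0,0,0],
    [0,0,0,0,0,0]
  ],
  "squeeze": 20
}}

```text
time: 12.3
tool_pos: [0.5098, 0.3098, 0.0804]
tcp_rot: [-0.0, 0.152, 0.988, 0.0]
contact_force: [-3.7, 1.0, -1.6]
opening: 0.0292
finger_force: 51.6
```

{"op": "play_rows", "data": {
  "moves": [
    [0,0,0,0,0,0],
    [0,0,0,0,0,0],
    [0,0,0,0,0,0],
    [0,0,0,0,0,0]
  ],
  "hand": -1
}}

```text
time: 12.8
tool_pos: [0.5101, 0.3098, 0.0803]
tcp_rot: [0.0, 0.152, 0.988, 0.0]
contact_force: [-0.6, 0.9, 0.1]
opening: 0.0853
finger_force: 0.0
```

```bash
python3 top.py
```

```text
top 0.1187611316009119 [0.50855639 0.31093788 0.11886951] tcp [0.5100143  0.30976977 0.08032178] [-0.70560371  0.76200293 -0.21950561] [-0.03025019  0.00483956 -0.05066081] 12.85
flange z 8584 [0.0666234  0.07345815 0.07403235 0.1566301 ]
```

It's released with the flange at 0.074, which is the home height. I'll back straight up and verify.

{"op": "play_rows", "data": {
  "moves": [
    [0,0,-0.5,0,0,0],
    [0,0,-0.9,0,0,0],
    [0,0,-0.9,0,0,0],
    [0,0,-0.9,0,0,0],
    [0,0,0,0,0,0]
  ]
}}

```text
time: 13.48
tool_pos: [0.5109, 0.3103, 0.1791]
tcp_rot: [0.002, 0.152, 0.988, 0.001]
contact_force: [-0.5, -0.6, -0.4]
opening: 0.0854
finger_force: 0.0
```

```bash
python3 - <<'E'
from h import *
o=[]
for c in ['wrist','side','scene']:
    im,d,p=look(c);P=cloud(d,p);h=cv2.cvtColor(im,cv2.COLOR_RGB2HSV)
    r=np.hypot(P[...,0]-.508,P[...,1]-.309)
    red=((h[...,0]<5)|(h[...,0]>174))&(h[...,1]>130)&(r<.035)&(P[...,2]>.07)
    Q=P[red];T=Q[Q[:,2]>Q[:,2].max()-.004]; print(c,len(T),'top',np.median(T[:,2]),(T.min(0)+T.max(0))/2,'normal',np.linalg.svd(T-T.mean(0),full_matrices=False)[2][2])
    S=P[(r<.030)&(r>.02)&(P[...,2]<.09)&(P[...,2]>.05)]; print(' flange',len(S),np.percentile(S[:,2],[10,50,90]))
    v,u=np.where(red); u,v=int(u.mean()),int(v.mean())+12
    v=max(v,60);o.append(cv2.resize(im[v-60:v+60,u-60:u+60],(260,260)))
cv2.imwrite('pics/z.png',np.hstack(o)[:,:,::-1]);print(sense()['tool_pos'],sense()['time'])
E
```

```text
wrist 1512 top 0.11881206916594027 [0.50891639 0.31083381 0.11874852] normal [-0.01509421 -0.00133098  0.99988519]
 flange 2009 [0.07261602 0.07378612 0.07463968]
side 95 top 0.11808027029476298 [0.51047675 0.30704943 0.11835639] normal [-0.01085962  0.02482978 -0.99963271]
 flange 228 [0.06174866 0.07257464 0.07409486]
scene 100 top 0.1189488160045426 [0.50803432 0.31083076 0.11948613] normal [-0.00331025 -0.00757107  0.99996586]
 flange 308 [0.06070948 0.07306415 0.07490463]
[0.50953225 0.30955463 0.17574466] 13.625
```

View pics/z.png

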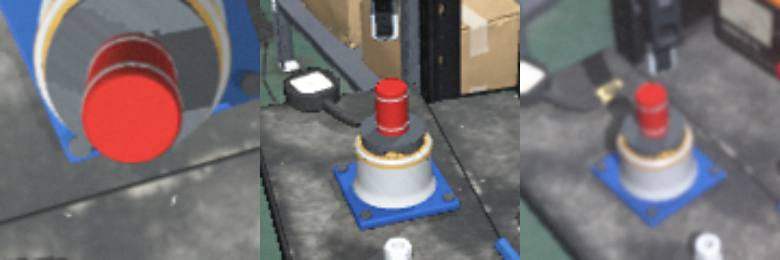

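All three views agree: top at 0.1188 (home is 0.119), flange at 0.074, axis upright, and the nut still in place. I'm handing the job in.

```bash
python3 -c "
from workcell import *
print(close_job())"
```

```text
the job is handed in; nothing more can be done
None
```

The arbor stands released and upright in the stand's bore, fully home by the camera measurements (top at 119 mm); its notches dropped over the keys without any turning, the nut was left alone, and I handed the job in at about 13.6 s without seeing a verdict.

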